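Dock a test cell and hold its bayonet cap locked home

TASK

Slide the square-footed test cell along the worktop, without lifting or tipping it, fully home and square against the back of its U-shaped bracket. Then take the bayonet cap by its bar, put its two lugs down through the notches in the cell's mouth, push it in against the spring until the flange lies on the rim, and turn it a quarter turn clockwise (seen from above) to the stop. Finish still gripping the cap and pressing it flat on the rim, so that the spring cannot lift it, and leave everything else on the worktop where it is.

Things in the scene. Friction and masses are not known exactly. Their poses are not given: they have to be found in the camera images.
- bracket: Fixed U-shaped steel bracket on the worktop, 14 mm high, open towards its +y (about the robot's left). Origin on the worktop, where the centre of the cell's foot stands when home. Back stop: inner face at y = -50 mm. Side rails: inner faces at x = +-53 mm, straight to y = +4 mm, then flared out to +-72 mm at y = +43 mm. The near face of a cell that is home is at y = +50 mm, outside the mouth.
- cell_foot (a point): Centre of the underside of the loose aluminium test cell (0.85 kg); z up. Square foot 100 x 100 mm along the cell's x and y, 18 mm thick, corners trimmed; on it a round barrel 84 mm across, up to 60 mm above the worktop. It starts 125 to 195 mm in front of its home place, on the bracket's open side, up to 15 mm off the bracket's axis and up to 0.2 rad askew.
- cell_mouth (a point): Centre of the cell's open mouth, level with its flat top rim, 60 mm above the underside; axes as the cell's. Round hole 44 mm across in a 12 mm thick steel rim, with two notches 17 mm wide along the cell's +x and -x, reaching out to 29 mm from the axis. Below the rim is room for the cap's lugs to turn.
- plunger (a joint): Spring plunger inside the mouth, m pressed down: 0 free (top 10 mm below the rim), 0.012 with the cap fully home. It pushes up with 3 N at first and about 8 N with the cap home.
- cap_grip (a point): Centre of the black bar grip of the loose bayonet cap (0.12 kg), which stands upright on the worktop; 45 mm above the cap's underside. Bar 50 mm long along the cap's x, 16 mm thick along y, 30 mm high (15 mm above and below this point). Under the bar a round flange 64 mm across, 8 mm thick, from 15 to 23 mm below this point. With the flange on the rim this point is 23 mm above cell_mouth.
- cap_foot (a point): Centre of the cap's underside: foot of a spigot 40 mm across, 22 mm long below the flange. At its foot two equal lugs under the ends of the bar, along the cap's +x and -x, out to 27 mm from the axis, 10 mm wide, 6 mm high. Put in with cap x along cell x (either way). It turns only with the flange under 4 mm above the rim, only clockwise from above, 90 degrees to a stop. Let go then, it rises about 3 mm.
- soil_tin_mid (a point): Bystander: open dark steel tin with soil, 77 mm across, 36 mm high; point at its centre
- moisture_tin_mid (a point): Bystander: lidded aluminium tin, 59 mm across, 38 mm high; point at its centre
- porous_stone_mid (a point): Bystander: flat round grey-beige stone disc, 62 mm across, 10 mm thick; point at its centre
- weight_mid (a point): Bystander: slotted round steel weight, 56 mm across, 26 mm high; point at its centre
- tape_roll_mid (a point): Bystander: roll of masking tape lying flat, 103 mm across, 25 mm high; point at its centre
- spatula_mid (a point): Bystander: steel spatula with wooden handle, 210 mm long, lying near the robot; point at its centre
- tube_a_mid (a point): Bystander: dark sample tube, 64 mm across, 154 mm high, upright; point at its centre
Mind the look-alikes: they are no part of the job. Leave any red look-alike of the part that bears cap_grip alone.

How it is judged (in metres and radians):
On the way, in this order (a step that is already met when the one before it is completed fails the run):
1. the cell stands home in the bracket, and the cap is still off it (x of cell_mouth in the frame of bracket between -0.005 and 0.005 m and y of cell_mouth in the frame of bracket below 0.005 m and angle between the x axis of cell_mouth and the x axis of bracket, either way round below 0.09 rad and height (world z) of cell_mouth below 0.064 m and horizontal distance between cap_grip and cell_mouth above 0.04 m), for 0.2 s.
2. the cap is pushed in through the notches, not yet turned (horizontal distance between cap_grip and cell_mouth below 0.005 m and z of cap_grip in the frame of cell_mouth below 0.03 m and angle between the x axis of cap_grip and the x axis of cell_mouth, either way round below 0.45 rad), for 0.05 s.
At the end, for the whole second after the job is handed in: The cell stands in the bracket within 5 mm and 0.09 rad of its home place; the cap is in its mouth, centred within 5 mm, turned at least 1.3 rad from the notches, upright within 0.08 rad, its flange within 2.2 mm of the rim, and the fingers still grip it (over 2 N), for the whole last second (x of cell_mouth in the frame of bracket between -0.005 and 0.005 m and y of cell_mouth in the frame of bracket below 0.005 m and angle between the x axis of cell_mouth and the x axis of bracket, either way round below 0.09 rad and height (world z) of cell_mouth below 0.064 m and horizontal distance between cap_grip and cell_mouth below 0.005 m and z of cap_grip in the frame of cell_mouth below 0.0252 m and angle between the x axis of cap_grip and the x axis of cell_mouth, either way round above 1.3 rad and angle between cap_grip's own z axis and vertical below 0.08 rad and contact force between the fingers and cap above 2 N); the arm keeps its last pose, push and grip.
It fails at once if the cell is lifted (over 12 mm) or tipped (height (world z) of cell_mouth above 0.072 m or angle between cell_mouth's own z axis and vertical above 0.15 rad).
It fails at once if another thing on the worktop is displaced by more than 30 mm (distance of any of soil_tin_mid, moisture_tin_mid, porous_stone_mid, weight_mid, tape_roll_mid, spatula_mid, tube_a_mid from where it was at the start of the episode above 0.03 m).
It also fails if it takes over 72 s, if anything falls off the work surface, if the arm or the gripper's body presses on something with over 40 N, if the wrist force passes 120 N, or if a joint passes its speed limit or range.

ROBOT

A 6-joint arm with a two-finger parallel gripper is mounted at the origin on a cart in front of the work surface, level with it; the furniture and walls round the work are solid. World frame = base frame: x ahead of the robot, y to its left, z up, the work surface at z = 0. Lengths are in m, angles in degrees, forces in N, time in s.
With the tool pointing down it reaches from about 0.375 to 0.9 m from the base axis. Payload 3.1 kg.
Tool frame: the origin (TCP) lies midway between the tips of the shut fingers; the grasp point (between the pads) lies 19 mm behind it (env.pinch_z is the distance from the TCP to the grasp point, in m); z points along the fingers, y is the direction in which the jaws open and shut (so a half turn about z gives the same grasp; the last joint's range is limited). The gripper opens to 87 mm and grips with 3 to 60 N. Pads are 19 mm wide; open, the fingers measure 117 mm over their backs; the gripper's body (75 mm by 190 mm) begins 51 mm behind the grasp point.
Start: joints at [-79.154, 30.224, 82.088, -0, 67.689, -10.227], TCP at [0.225, -0.583, 0.223] pointing down, gripper open.
Joint ranges: [-176.69, 176.69], [-43.24, 126.21], [12.49, 139.97], [-82, 262], [0, 151.66], [-163.58, 163.58]. Speed limits (degrees/s): [159.86, 159.86, 180, 180, 180, 180].

INTERFACE

Orientations are given as [roll, pitch, yaw] about the fixed x, y, z axes, in that order (R = Rz(yaw) Ry(pitch) Rx(roll)).
In Python, from workcell import readout, cams, env gives the robot as it stands.
- The arm moves only by the tool carry_out, never from a script. Its argument "plan" is a list that holds one entry, the list of rows, each a list of 5 numbers: the opening, from 0 (shut) to 1 (fully open), then the shift along the tool's x, y, z in m, then the turn about the tool's z in rad. In form: [[[grip, dx, dy, dz, twist], ...]]. A call has 1 to 10 rows; each row shifts and turns the commanded pose from where the row before left it, along the tool's axes as they then stand; what a row does not reach is not made up. A row lasts 1/10 s, in which the tool goes at most 50 mm and 8.59 degrees, less where a joint would pass 70% of its speed; a pose out of reach is approached as far as the arm can. A call is refused whole if a number of a shift passes 0.05 or a number of a turn 0.15, either way. A call with a gripper value outside its range is refused whole. The fingers move at their own pace and stop on an object; the grip force is fixed at half the most. Time passes only in rows, so rows that do not move let the fingers close. It gives the time, the measured TCP pose, the force and the opening at its end, in the units of the state.
- readout.get_state(): the state, without advancing time (a new reading comes with each control period).
- cams.capture(name): name is "scene" or "top" or "wrist"; returns a dict with "img" (480x640x3 uint8, blue, green, red), "depth" (480x640 float32, m along the optical axis (not along the pixel's ray), 0 where there is no reading), "fx", "fy", "cx", "cy" (pixels), "R" (3x3) and "t" (3): a world point X has camera coordinates R X + t; the wrist camera has in their place "hand_eye" (4x4, takes a point from camera to tool coordinates, whose origin is the TCP and whose axes are the flange's). Camera axes: x right, y down, z forward; pixel columns grow to the right and rows downward; lengths in m; the calibration is good to about 2 mm. A picture is of the moment at which its call begins: read the wrist's pose just before it.
- env.sign_off(): hands the job in, once; it reports no verdict.
The state is a dict: "time_s": time; "joint_positions": joint angles; "joint_velocities": joint speeds; "effort": joint torques, N m; "tool_pos": TCP position; "orientation": TCP orientation; "contact_force": force on the tool from outside, world axes, zero at the start; "wrist_torque": the same for the moment, N m; "finger_gap": opening from 0.0 (shut) to 1.0 (fully open).
Only numpy, scipy, OpenCV 4.12 (cv2) and the standard library are available. Lean on these libraries where they do the work, as an engineer would, in place of code of your own. Each camera call takes 0.05 s, during which the arm holds its last target.

## Working session

There is one attempt and no reset: what is moved stays moved. The work goes in short steps, Python scripts to look and compute and a tool call to move; the robot and the scene stay as the last step left them, time stands still between calls to the robot, and variables do not carry over. Pictures are saved under pics/ and viewed, and the job is handed in when it is done.

Besides the shell and the picture viewer there is one more tool, called after "Call:" as name(argument=value, ...), one argument or row to a line, values as JSON. carry_out: Moves the arm, as the interface text tells. Its arguments: {"type":"object","properties":{"plan":{"type":"array","items":{"type":"array","items":{"type":"array","items":{"type":"number"}}}}},"required":["plan"]}

```bash
ls; mkdir -p pics; python3 - <<'E'
from workcell import readout,cams,env
import cv2,pickle
print(readout.get_state(), env.pinch_z)
for n in ["scene","top","wrist"]:
    d=cams.capture(n); cv2.imwrite(f"pics/{n}0.png",d["img"]); pickle.dump(d,open(f"{n}0.pkl","wb"))
    print(n,{k:v for k,v in d.items() if k not in("img","depth")})
E
```

```text
pics
{'time_s': 0.0, 'joint_positions': array([-7.91535566e+01,  3.02786110e+01,  8.21575002e+01, -3.37889092e-04,
        6.76897127e+01, -1.02273185e+01]), 'joint_velocities': array([ 0.07468342,  0.02136987, -0.02438589, -0.12586513, -0.026964  ,
        0.05853364]), 'effort': array([-3.25058609e-04, -4.40040457e+01, -1.76592833e+01,  6.32218458e-02,
        5.83173323e-02, -1.79068857e-04]), 'tool_pos': array([ 0.22461388, -0.58244388,  0.22156927]), 'orientation': array([-1.79876120e+02, -2.20331836e-02,  2.10738667e+01]), 'contact_force': array([0.07464965, 0.13905609, 0.21010876]), 'wrist_torque': array([ 0.02222361, -0.02250864, -0.02999438]), 'finger_gap': 0.9998126067190608} 0.0187
scene {'fx': 573.3135551341996, 'fy': 573.3135551341996, 'cx': 314.86124293912076, 'cy': 229.8534903106338, 'R': array([[-0.80747163, -0.58981595, -0.01033064],
       [-0.31577369,  0.44696094, -0.83696649],
       [ 0.49827357, -0.67256455, -0.54715663]]), 't': array([0.45119868, 0.20318101, 1.2331917 ])}
top {'fx': 518.6998997552679, 'fy': 518.6998997552679, 'cx': 324.4389252713933, 'cy': 247.94417513484564, 'R': array([[-0.00162085, -0.99980775, -0.01954078],
       [-0.98474227,  0.00499615, -0.17394743],
       [ 0.17401162,  0.01896069, -0.98456104]]), 't': array([0.05227082, 0.54986369, 1.45543082])}
wrist {'fx': 401.69547434253496, 'fy': 401.69547434253496, 'cx': 319.25429178361986, 'cy': 242.94805952553943, 'hand_eye': array([[-5.65747952e-04, -9.61345106e-01, -2.75345723e-01,
         7.51420141e-02],
       [ 9.99999372e-01, -2.77424963e-04, -1.08607631e-03,
        -3.22320490e-04],
       [ 9.67706366e-04, -2.75346164e-01,  9.61344659e-01,
        -1.62262204e-01],
       [ 0.00000000e+00,  0.00000000e+00,  0.00000000e+00,
         1.00000000e+00]])}
```

View pics/top0.png

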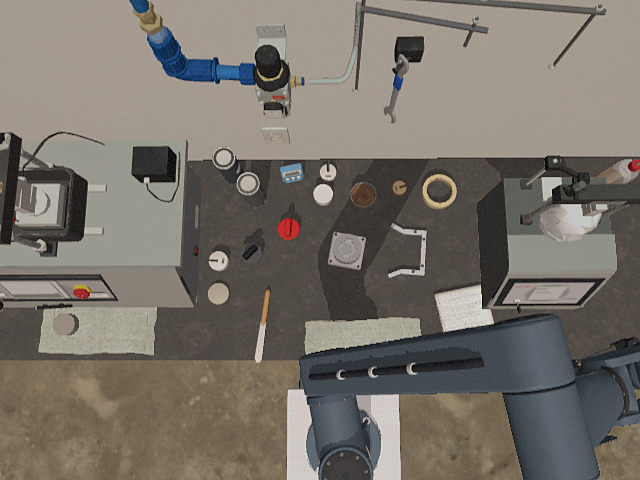

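View pics/scene0.png

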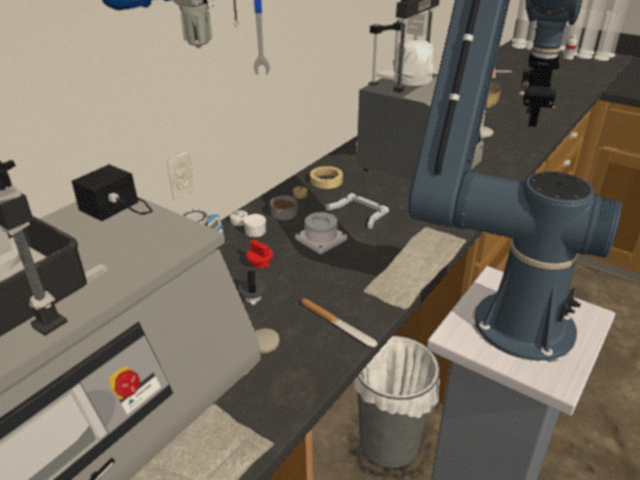

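View pics/wrist0.png

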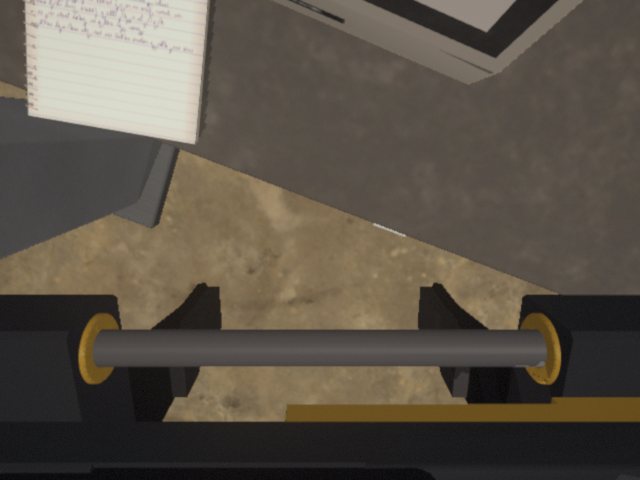

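```bash
python3 - <<'E'
import cv2,pickle
d=pickle.load(open("top0.pkl","rb"))
im=d["img"][140:310,190:460]
cv2.imwrite("pics/top0c.png",cv2.resize(im,(800,504),interpolation=cv2.INTER_CUBIC))
d=pickle.load(open("scene0.pkl","rb"))
im=d["img"][150:360,190:400]
cv2.imwrite("pics/scene0c.png",cv2.resize(im,(600,600),interpolation=cv2.INTER_CUBIC))
E
```

```text
(no output)
```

View pics/top0c.png

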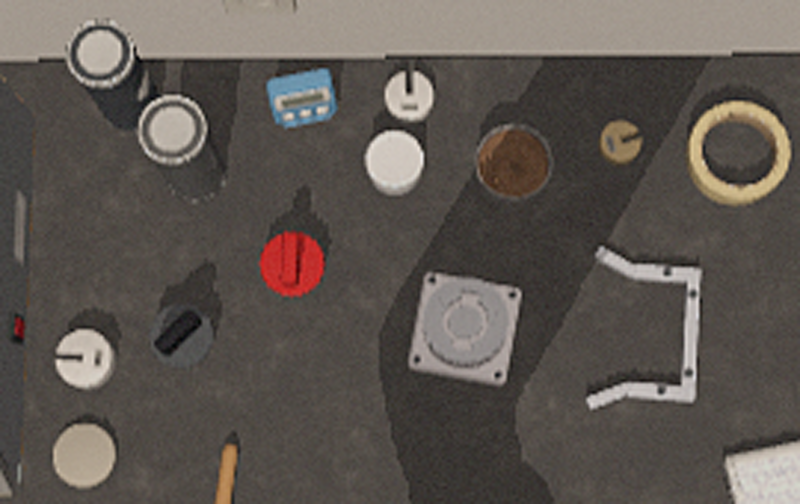

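View pics/scene0c.png

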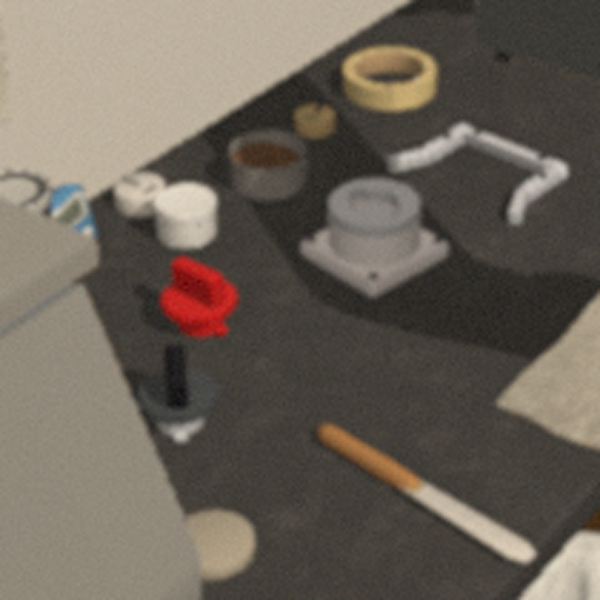

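```bash
cat > h.py <<'E'
import numpy as np,cv2,pickle
from scipy.spatial.transform import Rotation as Ro
def world(d,T=None):
    z=d["depth"]; v,u=np.mgrid[0:480,0:640]
    P=np.stack([(u-d["cx"])/d["fx"]*z,(v-d["cy"])/d["fy"]*z,z],-1)
    if "R" in d: return (P-d["t"])@d["R"]
    H=d["hand_eye"]; R,t=T
    return (P@H[:3,:3].T+H[:3,3])@R.T+t
def proj(d,X): # fixed cam
    c=np.asarray(X)@d["R"].T+d["t"]; return np.stack([c[...,0]/c[...,2]*d["fx"]+d["cx"],c[...,1]/c[...,2]*d["fy"]+d["cy"]],-1)
def pix(d,u,v,z,T=None): # pixel to plane z
    r=np.array([(u-d["cx"])/d["fx"],(v-d["cy"])/d["fy"],1.])
    if "R" in d: o=-d["R"].T@d["t"]; r=d["R"].T@r
    else:
        H=d["hand_eye"];R,t=T; o=R@H[:3,3]+t; r=R@(H[:3,:3]@r)
    return o+r*(z-o[2])/r[2]
def snap(name,fn):
    from workcell import readout,cams
    s=readout.get_state(); T=(Ro.from_euler("xyz",s["orientation"],degrees=True).as_matrix(),s["tool_pos"])
    d=cams.capture(name); d["T"]=T; cv2.imwrite(f"pics/{fn}.png",d["img"]); pickle.dump(d,open(fn+".pkl","wb")); return d,T,s
E
python3 - <<'E'
from h import *
d=pickle.load(open("top0.pkl","rb")); W=world(d)
# crop scale: 800/270=2.963
def C(x,y,z,n): 
    u=190+x/2.963;v=140+y/2.963; print(n,(round(u),round(v)),pix(d,u,v,z).round(3),'depthpt',W[int(round(v)),int(round(u))].round(3))
for n,x,y,z in [("mouth",465,321,.06),("c1",430,279,.018),("c2",522,294,.018),("c3",502,386,.018),("c4",410,368,.018),
 ("barend1",160,348,.06),("barend2",198,320,.06),("redc",292,262,.06),
 ("brUL",700,268,.014),("brLR",695,402,.014),("brtipU",600,250,.014),("brtipL",590,405,.014),("innU",688,280,.014),("innL",683,388,.014),("kneeU",632,275,.014),("kneeL",630,388,.014),
 ("tube",172,128,.154),("weight",85,358,.026),("stone",85,455,.01),("spatTop",230,438,.01),("tin",395,160,.038),("soil",512,162,.036),("tape",740,150,.025)]: C(x,y,z,n)
E
```

```text
mouth (347, 248) [ 0.547 -0.014  0.06 ] depthpt [ 0.549 -0.015  0.054]
c1 (335, 234) [0.597 0.019 0.018] depthpt [0.598 0.02  0.016]
c2 (366, 239) [ 0.581 -0.073  0.018] depthpt [ 0.586 -0.073 -0.001]
c3 (359, 270) [ 0.488 -0.052  0.018] depthpt [ 0.492 -0.051  0.   ]
c4 (328, 264) [0.507 0.04  0.018] depthpt [0.51  0.041 0.001]
barend1 (244, 257) [0.521 0.282 0.06 ] depthpt [0.523 0.282 0.06 ]
barend2 (257, 248) [0.549 0.245 0.06 ] depthpt [0.552 0.247 0.045]
redc (289, 228) [0.606 0.154 0.06 ] depthpt [0.607 0.153 0.06 ]
brUL (426, 230) [ 0.607 -0.252  0.014] depthpt [ 0.608 -0.251  0.017]
brLR (425, 276) [ 0.472 -0.242  0.014] depthpt [ 0.473 -0.246 -0.002]
brtipU (392, 224) [ 0.627 -0.152  0.014] depthpt [ 0.628 -0.151  0.014]
brtipL (389, 277) [ 0.47  -0.138  0.014] depthpt [ 0.469 -0.139  0.008]
innU (422, 234) [ 0.595 -0.239  0.014] depthpt [ 0.597 -0.239  0.015]
innL (421, 271) [ 0.486 -0.231  0.014] depthpt [ 0.486 -0.232  0.016]
kneeU (403, 233) [ 0.601 -0.184  0.014] depthpt [ 0.602 -0.184  0.003]
kneeL (403, 271) [ 0.486 -0.178  0.014] depthpt [ 0.486 -0.179  0.015]
tube (248, 183) [0.714 0.259 0.154] depthpt [0.714 0.259 0.157]
weight (219, 261) [0.517 0.362 0.026] depthpt [0.516 0.36  0.032]
stone (219, 294) [0.422 0.363 0.01 ] depthpt [0.421 0.361 0.014]
spatTop (268, 288) [0.439 0.219 0.01 ] depthpt [0.438 0.218 0.009]
tin (323, 194) [0.715 0.054 0.038] depthpt [0.715 0.055 0.038]
soil (363, 195) [ 0.713 -0.064  0.036] depthpt [ 0.715 -0.065  0.023]
tape (440, 191) [ 0.727 -0.294  0.025] depthpt [ 0.733 -0.3    0.001]
```

```bash
cat >> h.py <<'E'
def rows(p0,yaw0,wps,n,grip=1.0):
    """wps: list of (xyz,yaw), n rows each; tool vertical. prints rows"""
    out=[];p=np.array(p0,float);y=yaw0
    for (q,yq),k in zip(wps,n):
        q=np.array(q,float);dp=(q-p)/k;dy=(yq-y)/k
        for i in range(k):
            a=np.radians(y);tx=np.array([np.cos(a),np.sin(a),0]);ty=np.array([np.sin(a),-np.cos(a),0])
            out.append([grip]+[round(float(v),4) for v in (dp@tx,dp@ty,-dp[2],-np.radians(dy))]);p=p+dp;y=y+dy
    print("\n".join(map(str,out)));return out
E
python3 - <<'E'
from h import *
d=pickle.load(open("top0.pkl","rb")); W=world(d)
b=W[170:320,475:620]; m=b[...,2]>.05
print(np.percentile(b[m],[1,5,50,95],axis=0).round(3))
for u,v in [(483,307),(505,180),(484,290),(500,300),(510,190)]: print(u,v,W[v,u].round(3))
rows([.225,-.583,.223],21.07,[([.25,-.45,.3],36),([.5,-.27,.32],86)],[4,6])
E
```

```text
[[ 0.317 -0.768  0.062]
 [ 0.386 -0.64   0.095]
 [ 0.526 -0.483  0.274]
 [ 0.67  -0.401  0.523]]
483 307 [ 0.379 -0.399  0.042]
505 180 [ 0.681 -0.406  0.273]
484 290 [ 0.425 -0.4    0.059]
500 300 [ 0.392 -0.421  0.129]
510 190 [ 0.655 -0.416  0.274]
[1.0, 0.0178, -0.0288, -0.0192, -0.0651]
[1.0, 0.0196, -0.0276, -0.0192, -0.0651]
[1.0, 0.0214, -0.0262, -0.0192, -0.0651]
[1.0, 0.023, -0.0248, -0.0192, -0.0651]
[1.0, 0.0513, 0.0002, -0.0033, -0.1454]
[1.0, 0.0508, 0.0077, -0.0033, -0.1454]
[1.0, 0.0491, 0.0149, -0.0033, -0.1454]
[1.0, 0.0464, 0.0219, -0.0033, -0.1454]
[1.0, 0.0428, 0.0284, -0.0033, -0.1454]
[1.0, 0.0382, 0.0343, -0.0033, -0.1454]
```

```bash
python3 - <<'E'
from h import *
rows([.225,-.583,.223],21.07,[([.26,-.37,.30],51),([.52,-.27,.31],86)],[5,7])
E
```

```text
[1.0, 0.0218, -0.0372, -0.0154, -0.1045]
[1.0, 0.0256, -0.0348, -0.0154, -0.1045]
[1.0, 0.0291, -0.0319, -0.0154, -0.1045]
[1.0, 0.0323, -0.0287, -0.0154, -0.1045]
[1.0, 0.0351, -0.0252, -0.0154, -0.1045]
[1.0, 0.0345, 0.0199, -0.0014, -0.0873]
[1.0, 0.0326, 0.0228, -0.0014, -0.0873]
[1.0, 0.0305, 0.0256, -0.0014, -0.0873]
[1.0, 0.0282, 0.0281, -0.0014, -0.0873]
[1.0, 0.0256, 0.0305, -0.0014, -0.0873]
[1.0, 0.0228, 0.0326, -0.0014, -0.0873]
[1.0, 0.0199, 0.0345, -0.0014, -0.0873]
```

Call:
carry_out(
  plan=[
    [[1,0.022,-0.037,-0.015,-0.105],[1,0.026,-0.035,-0.015,-0.105],[1,0.029,-0.032,-0.015,-0.105],[1,0.032,-0.029,-0.015,-0.105],[1,0.035,-0.025,-0.015,-0.105],[1,0.034,0.02,-0.001,-0.087],[1,0.033,0.023,-0.001,-0.087],[1,0.03,0.026,-0.001,-0.087],[1,0.028,0.028,-0.001,-0.087],[1,0.026,0.03,-0.001,-0.087]],
  ],
)

```text
time_s: 1.15
tool_pos: [0.4462, -0.2977, 0.3025]
orientation: [-180.0, 0.0, 76.3]
contact_force: [1.0, -0.9, -0.5]
finger_gap: 0.999
```

Call:
carry_out(
  plan=[
    [[1,0.023,0.033,0,-0.087],[1,0.02,0.035,0,-0.087],[1,0,0,0,0],[1,0,0,0,0]],
  ],
)

```text
time_s: 1.55
tool_pos: [0.5202, -0.2692, 0.3018]
orientation: [-179.9, -0.0, 86.1]
contact_force: [-0.3, -0.4, 0.6]
finger_gap: 1.0
```

```bash
python3 - <<'E'
from h import *
d,T,s=snap("wrist","w1"); print(s["time_s"],s["tool_pos"],s["orientation"],s["joint_positions"],s["joint_velocities"])
E
```

```text
1.55 [ 0.52018039 -0.269167    0.30183734] [-1.79903059e+02 -2.59041840e-02  8.61216626e+01] [-3.82662326e+01  2.25763922e+01  8.21366352e+01 -3.44911763e-02
  7.53816046e+01 -3.43791847e+01] [-1.8939561  -1.03835643  1.40648401 -0.26692996  0.11225186 -0.06259596]
```

View pics/w1.png

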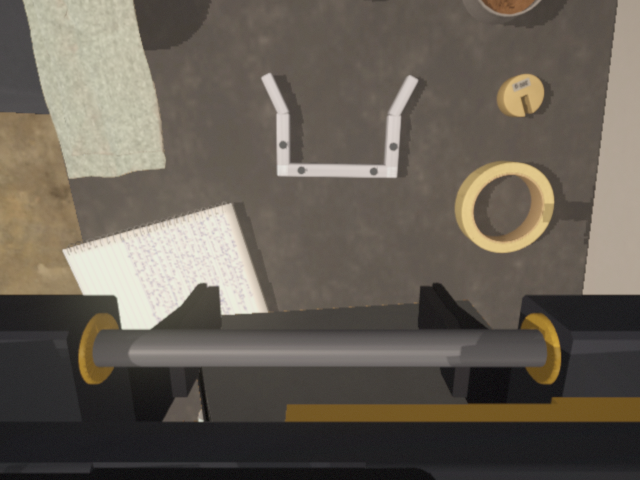

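```bash
python3 - <<'E'
import cv2
im=cv2.imread("pics/w1.png")[60:190,250:430]; cv2.imwrite("pics/w1c.png",cv2.resize(im,(792,572),interpolation=cv2.INTER_CUBIC))
E
```

```text
(no output)
```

View pics/w1c.png

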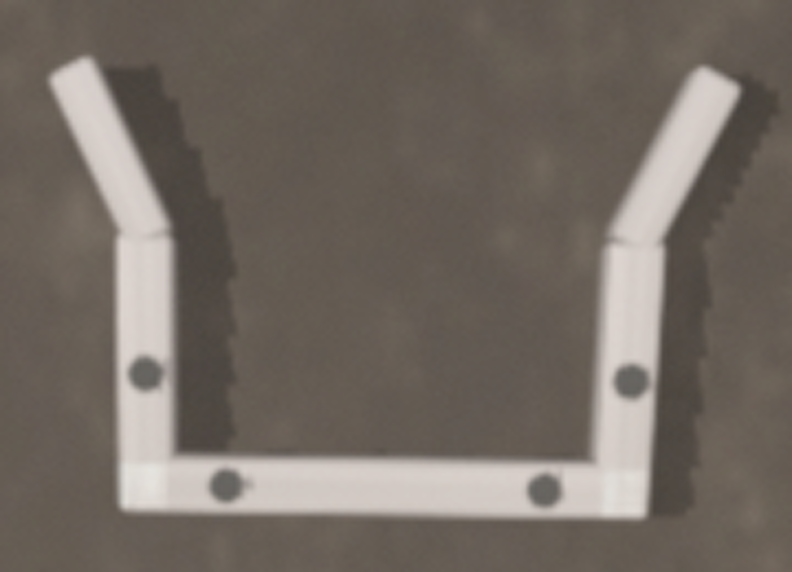

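```bash
python3 - <<'E'
from h import *
d=pickle.load(open("w1.pkl","rb"));T=d["T"]
P=[pix(d,250+x/4.4,60+y/4.4,.014,T)[:2] for x,y in [(174,455),(592,463),(174,236),(607,243),(94,57),(700,66),(145,373),(631,380),(226,486),(545,490)]]
for p in P: print(p.round(4))
L=[(-.053,-.05),(.053,-.05),(-.053,.004),(.053,.004),(-.072,.043),(.072,.043)]
A=np.array(L);B=np.array(P[:6]);a=A-A.mean(0);b=B-B.mean(0)
th=np.arctan2((a[:,0]*b[:,1]-a[:,1]*b[:,0]).sum(),(a*b).sum());c,s=np.cos(th),np.sin(th);R=np.array([[c,-s],[s,c]])
t=B.mean(0)-R@A.mean(0);print(np.degrees(th),t,(B-(A@R.T+t)).round(4))
E
```

```text
[ 0.4889 -0.2284]
[ 0.5933 -0.2375]
[ 0.4935 -0.1763]
[ 0.5982 -0.1851]
[ 0.4782 -0.1348]
[ 0.621  -0.1466]
[ 0.4835 -0.208 ]
[ 0.6034 -0.2179]
[ 0.5012 -0.2369]
[ 0.5814 -0.2434]
-4.937519997678799 [ 0.54559116 -0.18377861] [[ 0.0004  0.0007]
 [-0.0008  0.0007]
 [ 0.0003 -0.001 ]
 [-0.0005 -0.0007]
 [ 0.0006 -0.0001]
 [-0.      0.0005]]
```

Call:
carry_out(
  plan=[
    [[1,0.04,0.004,0,0.017],[1,0.05,0.004,0,0],[1,0.05,0,0,0],[1,0.03,0,0,0],[1,0,0,0,0],[1,0,0,0,0]],
  ],
)

```text
time_s: 2.2
tool_pos: [0.5412, -0.1018, 0.3028]
orientation: [-180.0, 0.1, 85.1]
contact_force: [0.0, 0.3, -0.1]
finger_gap: 1.001
```

```bash
python3 - <<'E'
from h import *
d,T,s=snap("wrist","w2"); print(s["time_s"],s["tool_pos"],s["orientation"],s["joint_velocities"].round(1))
E
```

```text
2.2 [ 0.54115809 -0.10179663  0.30282485] [-1.79997155e+02  5.64779304e-02  8.50567920e+01] [-1.6  0.6 -1.  -0.2 -0.1  0. ]
```

View pics/w2.png

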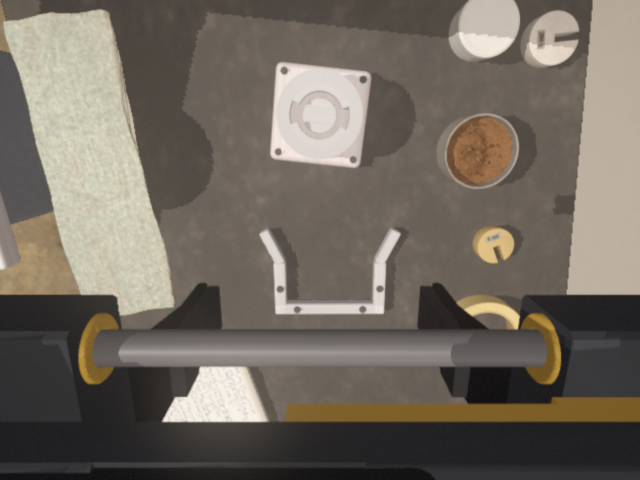

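```bash
python3 - <<'E'
import cv2
im=cv2.imread("pics/w2.png")[50:180,255:385]; cv2.imwrite("pics/w2c.png",cv2.resize(im,(598,598),interpolation=cv2.INTER_CUBIC))
E
```

```text
(no output)
```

View pics/w2c.png

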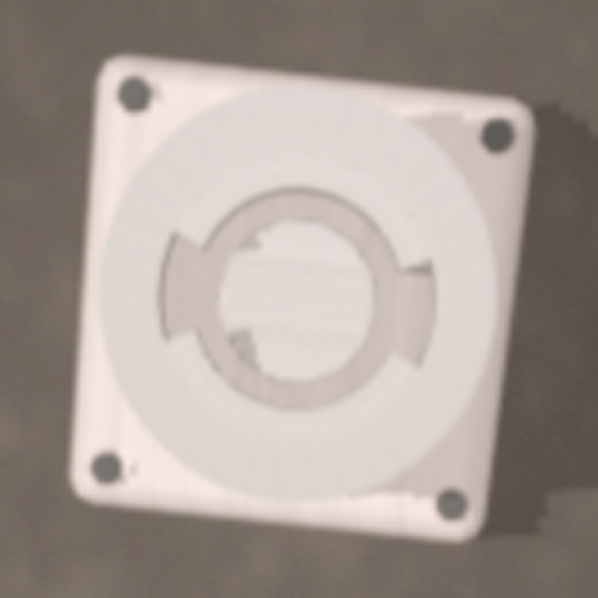

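```bash
python3 - <<'E'
from h import *
d=pickle.load(open("w2.pkl","rb"));T=d["T"]
H=np.array([pix(d,255+x/4.6,50+y/4.6,.018,T)[:2] for x,y in [(135,95),(497,135),(107,466),(452,504)]])
print(H, H.mean(0)); v=H[1]-H[0]+H[3]-H[2]; print(np.degrees(np.arctan2(v[1],v[0])),np.linalg.norm(v)/2)
v=H[0]-H[2]+H[1]-H[3]; print(np.degrees(np.arctan2(v[1],v[0]))-90)
M=np.array([pix(d,255+x/4.6,50+y/4.6,.06,T)[:2] for x,y in [(298,298),(160,286),(436,315)]]);print(M);v=M[2]-M[1];print(np.degrees(np.arctan2(v[1],v[0])),np.linalg.norm(v))
h=np.array([.5456,-.1838]);a=np.radians(-4.94);R=np.array([[np.cos(a),-np.sin(a)],[np.sin(a),np.cos(a)]])
c=H.mean(0);print("in bracket",R.T@(c-h),R.T@(M[0]-h))
E
```

```text
[[ 0.5160091   0.03342447]
 [ 0.59635746  0.01803508]
 [ 0.50044357 -0.04672171]
 [ 0.58106952 -0.06258043]] [ 0.54846991 -0.01446065]
-10.98555484864187 0.08198959243478751
-10.864135250201798
[[ 0.54854843 -0.01421667]
 [ 0.52007986 -0.00934266]
 [ 0.57704334 -0.02010413]]
-10.698170285901128 0.0579710966305166
in bracket [-0.01172298  0.16895746] [-0.01166576  0.16920729]
```

Call:
carry_out(
  plan=[
    [[0.6,0.045,0,0.02,0],[0.6,0.045,0,0.02,0],[0.6,0.045,0,0.03,0],[0.6,0.038,0,0.04,0],[0.6,0,0,0.045,0],[0.6,0,0,0.045,0],[0.6,0,0,0.04,0],[0.6,0,0,0.03,0],[0.6,0,0,0.018,0],[0.6,0,0,0,0]],
  ],
)

```text
time_s: 3.25
tool_pos: [0.5547, 0.0622, 0.0178]
orientation: [-179.7, 0.0, 84.9]
contact_force: [-0.2, -0.7, 0.5]
finger_gap: 0.6
```

Call:
carry_out(
  plan=[
    [[0.6,0,0,0.005,0],[0.6,0,0,0,0]],
  ],
)

```text
time_s: 3.45
tool_pos: [0.5571, 0.0632, 0.0161]
orientation: [179.9, 0.0, 85.0]
contact_force: [0.2, 0.3, -0.0]
finger_gap: 0.597
```

```bash
python3 - <<'E'
from h import *
d,T,s=snap("scene","s1"); print(s["time_s"],s["tool_pos"],s["orientation"],s["contact_force"])
cv2.imwrite("pics/s1c.png",cv2.resize(d["img"][150:330,200:420],(792,648))[:600])
E
```

```text
3.45 [0.55710378 0.06322722 0.01613335] [1.79914908e+02 5.73722505e-03 8.49982798e+01] [ 0.23996401  0.32027586 -0.02795943]
```

View pics/s1c.png

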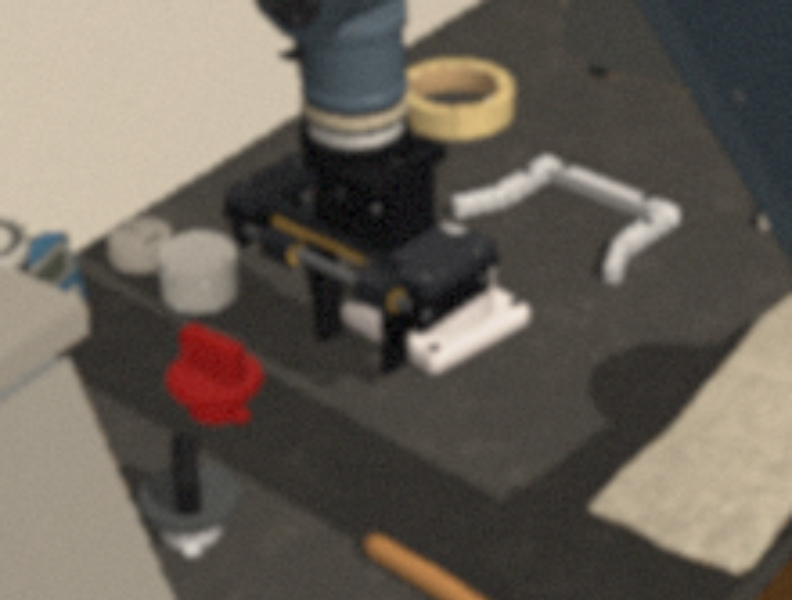

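Call:
carry_out(
  plan=[
    [[0.6,0,0,0.007,0],[0.6,-0.008,0,0,0],[0.6,-0.008,0,0,0],[0.6,-0.008,0,0,0],[0.6,-0.008,0,0,0],[0.6,-0.008,0,0,0],[0.6,-0.008,0,0,0],[0.6,-0.008,0.001,0,0],[0.6,-0.008,0.001,0,0],[0.6,0,0,0,0]],
  ],
)

```text
time_s: 4.5
tool_pos: [0.5523, -0.0006, 0.0086]
orientation: [-180.0, -0.0, 85.0]
contact_force: [-0.6, 0.7, -0.5]
finger_gap: 0.603
```

```bash
python3 - <<'E'
from h import *
d,T,s=snap("top","t1"); print(s["time_s"],s["tool_pos"],s["orientation"],s["contact_force"])
cv2.imwrite("pics/t1c.png",cv2.resize(d["img"][180:310,270:450],(792,572)))
E
```

```text
4.5 [ 0.55226635 -0.0005579   0.00864875] [-1.79954254e+02 -7.61167795e-03  8.50064036e+01] [-0.55697048  0.72409258 -0.46196553]
```

View pics/t1c.png

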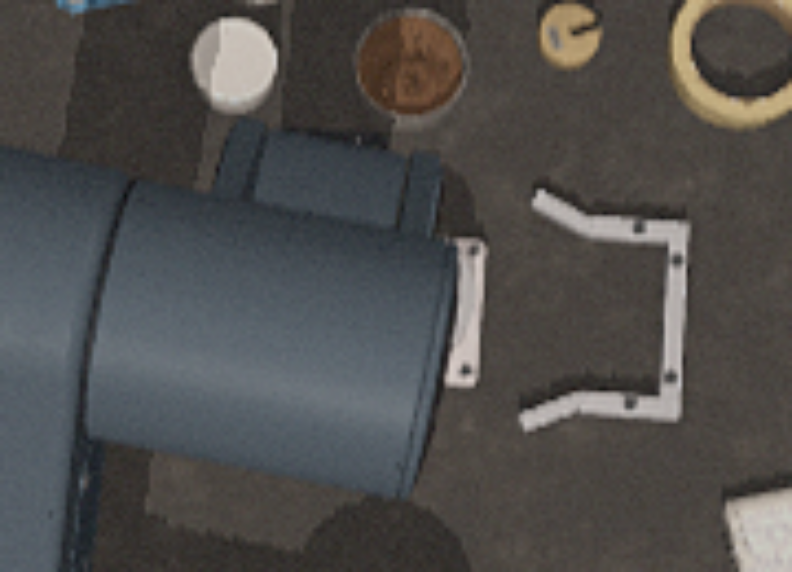

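```bash
cat >> h.py <<'E'
hb=np.array([.5456,-.1838]);_a=np.radians(-4.94);Rb=np.array([[np.cos(_a),-np.sin(_a)],[np.sin(_a),np.cos(_a)]])
def inb(p): return Rb.T@(np.asarray(p)[:2]-hb)
E
python3 - <<'E'
from h import *
d=pickle.load(open("t1.pkl","rb"))
for x,y in [(472,250),(465,370),(678,260),(671,377),(638,227),(629,402)]:
    p=pix(d,270+x/4.4,180+y/4.4,.018 if x<500 else .014); print(p.round(4),inb(p).round(4))
print(inb(d["T"][1]))
E
```

```text
[ 0.5882 -0.1057  0.018 ] [0.0357 0.0815]
[ 0.5065 -0.0995  0.018 ] [-0.0462  0.0806]
[ 0.5813 -0.2445  0.014 ] [ 0.0408 -0.0574]
[ 0.5018 -0.2371  0.014 ] [-0.0391 -0.0568]
[ 0.6042 -0.2184  0.014 ] [ 0.0613 -0.0294]
[ 0.4851 -0.2086  0.014 ] [-0.0582 -0.0299]
[-0.00913784  0.18313549]
```

Call:
carry_out(
  plan=[
    [[0.6,-0.01,0.0005,0,0],[0.6,-0.01,0.0008,0,0],[0.6,-0.01,0.0008,0,0],[0.6,-0.01,0.0008,0,0],[0.6,-0.01,0.0008,0,0],[0.6,-0.01,0.0008,0,0],[0.6,-0.01,0.0008,0,0],[0.6,-0.01,0.0007,0,0],[0.6,-0.01,0,0,0],[0.6,-0.008,0,0,0]],
  ],
)

```text
time_s: 5.55
tool_pos: [0.55, -0.0971, 0.0087]
orientation: [-180.0, -0.1, 85.0]
contact_force: [0.9, 6.6, 1.7]
finger_gap: 0.6
```

Call:
carry_out(
  plan=[
    [[0.6,-0.005,0,0,0],[0.6,-0.005,0,0,0],[0.6,-0.005,0,0,0],[0.6,-0.004,0,0,0],[0.6,0,0,0,0]],
  ],
)

```text
time_s: 6.05
tool_pos: [0.5482, -0.1163, 0.0087]
orientation: [-179.9, -0.1, 85.0]
contact_force: [0.2, 4.4, 0.2]
finger_gap: 0.601
```

```bash
python3 - <<'E'
from h import *
d,T,s=snap("top","t2"); print(s["time_s"],s["tool_pos"],s["orientation"],s["contact_force"],inb(T[1]))
cv2.imwrite("pics/t2c.png",cv2.resize(d["img"][180:310,270:450],(792,572)))
E
```

```text
6.05 [ 0.54821669 -0.11626667  0.00867854] [-1.79949957e+02 -6.07532924e-02  8.50437647e+01] [0.21959556 4.42628352 0.2341223 ] [-0.00320849  0.0675078 ]
```

View pics/t2c.png

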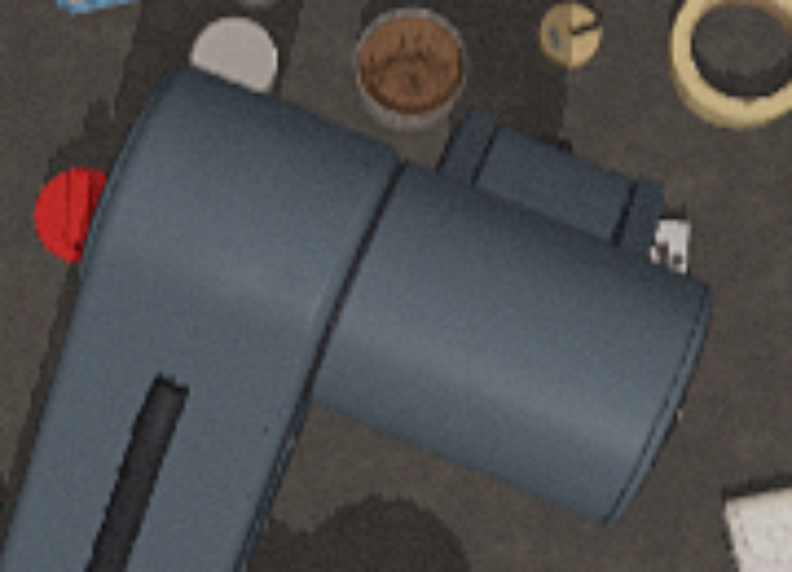

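Call:
carry_out(
  plan=[
    [[0.6,-0.003,0,0,0],[0.6,-0.003,0,0,0],[0.6,0,0,0,0]],
  ],
)

```text
time_s: 6.4
tool_pos: [0.5477, -0.122, 0.0087]
orientation: [-179.9, -0.1, 85.1]
contact_force: [0.2, 5.9, 2.0]
finger_gap: 0.598
```

Call:
carry_out(
  plan=[
    [[0.6,-0.002,0,0,0],[0.6,0,0,0,0]],
  ],
)

```text
time_s: 6.6
tool_pos: [0.5475, -0.1222, 0.0087]
orientation: [-179.9, -0.2, 85.0]
contact_force: [2.2, 11.9, 2.7]
finger_gap: 0.597
```

Call:
carry_out(
  plan=[
    [[0.6,-0.002,0,0,0],[0.6,0,0,0,0]],
  ],
)

```text
time_s: 6.8
tool_pos: [0.5473, -0.1223, 0.0087]
orientation: [-179.9, -0.3, 85.0]
contact_force: [3.5, 16.1, 3.4]
finger_gap: 0.601
```

```bash
python3 - <<'E'
from h import *
rows([.5473,-.122,.0087],85,[([.549,-.10,.0087],85),([.552,-.06,.22],85),([.577,.21,.25],127)],[1,5,7],.8)
E
```

```text
[0.8, 0.0221, -0.0002, -0.0, -0.0]
[0.8, 0.008, -0.0001, -0.0423, -0.0]
[0.8, 0.008, -0.0001, -0.0423, -0.0]
[0.8, 0.008, -0.0001, -0.0423, -0.0]
[0.8, 0.008, -0.0001, -0.0423, -0.0]
[0.8, 0.008, -0.0001, -0.0423, -0.0]
[0.8, 0.0387, 0.0002, -0.0043, -0.1047]
[0.8, 0.0385, 0.0042, -0.0043, -0.1047]
[0.8, 0.0378, 0.0082, -0.0043, -0.1047]
[0.8, 0.0368, 0.0122, -0.0043, -0.1047]
[0.8, 0.0353, 0.0159, -0.0043, -0.1047]
[0.8, 0.0334, 0.0195, -0.0043, -0.1047]
[0.8, 0.0312, 0.0229, -0.0043, -0.1047]
```

Call:
carry_out(
  plan=[
    [[0.6,0.022,0,0,0],[0.6,0.008,0,-0.04,0],[0.6,0.008,0,-0.042,0],[0.6,0.008,0,-0.042,0],[0.6,0.008,0,-0.042,0],[0.6,0.008,0,-0.042,0],[0.6,0.039,0,-0.004,-0.105],[0.6,0.038,0.004,-0.004,-0.105],[0.6,0.038,0.008,-0.004,-0.105],[0.6,0.037,0.012,-0.004,-0.105]],
  ],
)

```text
time_s: 7.8
tool_pos: [0.5668, 0.0898, 0.2332]
orientation: [179.9, 0.1, 109.4]
contact_force: [0.8, -0.1, 0.3]
finger_gap: 0.601
```

Call:
carry_out(
  plan=[
    [[0.6,0.035,0.016,-0.004,-0.105],[0.6,0.033,0.02,-0.004,-0.105],[0.6,0.031,0.023,-0.004,-0.105],[0.6,0,0,0,0],[0.6,0,0,0,0]],
  ],
)

```text
time_s: 8.3
tool_pos: [0.5778, 0.2046, 0.2445]
orientation: [-180.0, 0.1, 127.3]
contact_force: [-0.4, -0.6, -0.0]
finger_gap: 0.597
```

```bash
python3 - <<'E'
from h import *
d,T,s=snap("wrist","w3"); print(s["time_s"],s["tool_pos"],s["orientation"],s["joint_velocities"].round(1))
d,T,s=snap("top","t3")
cv2.imwrite("pics/t3c.png",cv2.resize(d["img"][200:300,370:470],(600,600),interpolation=cv2.INTER_CUBIC))
E
```

```text
8.3 [0.57780387 0.20457615 0.24448209] [-1.79986456e+02  9.94118650e-02  1.27261276e+02] [-2.1 -0.2  1.1 -0.   0.1  0.1]
```

View pics/w3.png

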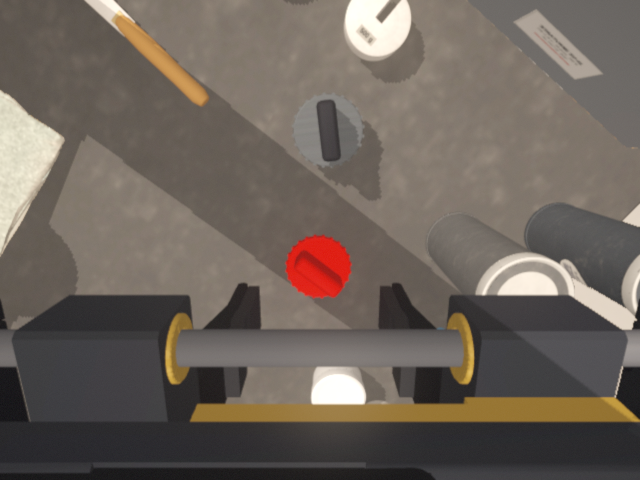

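View pics/t3c.png

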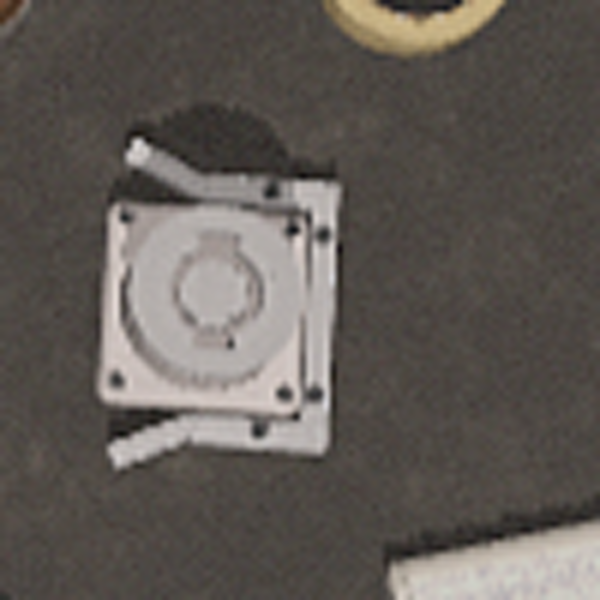

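```bash
python3 - <<'E'
from h import *
d=pickle.load(open("t3.pkl","rb"))
H=np.array([pix(d,370+x/6,200+y/6,.018)[:2] for x,y in [(126,217),(292,230),(116,380),(284,393)]])
print("foot in br",inb(H.mean(0))); v=H[0]-H[2]+H[1]-H[3];print("yaw",np.degrees(np.arctan2(v[1],v[0])))
B=np.array([pix(d,370+x/6,200+y/6,.014)[:2] for x,y in [(272,191),(260,430),(323,235),(316,394)]])
for b in B: print(inb(b).round(4))
M=pix(d,370+217/6,200+290/6,.06);print("mouth",M,inb(M))
im=cv2.imread("pics/w3.png")[80:190,270:390]; cv2.imwrite("pics/w3c.png",cv2.resize(im,(600,550),interpolation=cv2.INTER_CUBIC))
E
```

```text
foot in br [2.08159889e-04 4.07442437e-05]
yaw -4.719838839844182
[ 0.0607 -0.0304]
[-0.059 -0.031]
[ 0.0405 -0.0567]
[-0.039  -0.0573]
mouth [ 0.54571646 -0.1842472   0.06      ] [ 0.00015454 -0.00043551]
```

View pics/w3c.png

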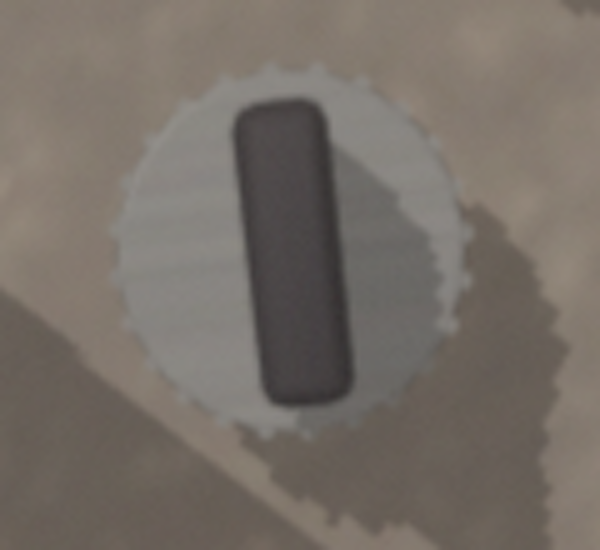

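```bash
python3 - <<'E'
from h import *
d=pickle.load(open("w3.pkl","rb"));T=d["T"]
a=pix(d,270+281/5,80+101/5,.06,T);b=pix(d,270+308/5,80+404/5,.06,T)
c=(a+b)/2;v=a-b;yaw=np.degrees(np.arctan2(v[1],v[0]));print(a,b,c,np.linalg.norm(v),yaw)
# flange circle check z=.030
e=[pix(d,270+x/5,80+y/5,.030,T) for x,y in [(115,255),(465,250),(290,72),(295,432)]]
print(np.array(e).round(4),(e[0]+e[1])/2,(e[2]+e[3])/2,np.linalg.norm(e[0]-e[1]))
rows(T[1],127.26,[([c[0],c[1],.16],yaw),([c[0],c[1],.075],yaw)],[3,2],.6)
E
```

```text
[0.5230484  0.28556675 0.06      ] [0.55622671 0.24985099 0.06      ] [0.53963756 0.26770887 0.06      ] 0.04874849618078749 132.89068391110905
[[0.5144 0.2484 0.03  ]
 [0.5642 0.2873 0.03  ]
 [0.5206 0.2921 0.03  ]
 [0.5595 0.2431 0.03  ]] [0.53928896 0.26783466 0.03      ] [0.54006718 0.26760167 0.03      ] 0.06319964899024309
[0.6, 0.0245, 0.0026, 0.0282, -0.0328]
[0.6, 0.0244, 0.0034, 0.0282, -0.0328]
[0.6, 0.0242, 0.0042, 0.0282, -0.0328]
[0.6, 0.0, 0.0, 0.0425, -0.0]
[0.6, 0.0, 0.0, 0.0425, -0.0]
```

Call:
carry_out(
  plan=[
    [[0.6,0.0245,0.0026,0.028,-0.033],[0.6,0.0245,0.0034,0.028,-0.033],[0.6,0.024,0.004,0.028,-0.033],[0.6,0,0,0.04,0],[0.6,0,0,0.03,0],[0.6,0,0,0,0],[0.6,0,0,0,0]],
  ],
)

```text
time_s: 9.1
tool_pos: [0.5399, 0.2662, 0.0906]
orientation: [-180.0, -0.0, 132.7]
contact_force: [-0.6, 0.2, 0.7]
finger_gap: 0.602
```

```bash
python3 - <<'E'
from h import *
d,T,s=snap("wrist","w4"); print(s["time_s"],s["tool_pos"],s["orientation"],s["joint_velocities"].round(1))
E
```

```text
9.1 [0.53987279 0.26619539 0.09062753] [-1.79954827e+02 -4.00612617e-03  1.32745788e+02] [ 0.2 -2.1 -1.9  0.1 -0.3 -0. ]
```

View pics/w4.png

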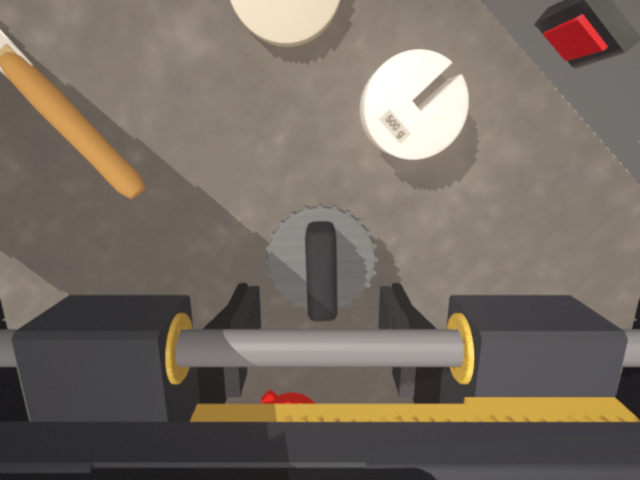

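Call:
carry_out(
  plan=[
    [[0.6,0.001,0.001,0.03,0],[0.6,0,0,0.02,0],[0.6,0,0,0.006,0],[0.6,0,0,0,0],[0.6,0,0,0,0]],
  ],
)

```text
time_s: 9.65
tool_pos: [0.5409, 0.2691, 0.0363]
orientation: [179.8, 0.1, 132.8]
contact_force: [0.3, 0.4, -0.4]
finger_gap: 0.599
```

Call:
carry_out(
  plan=[
    [[0,0,0,0,0],[0,0,0,0,0],[0,0,0,0,0],[0,0,0,0,0],[0,0,0,0,0],[0,0,0,0,0],[0,0,0,0,0]],
  ],
)

```text
time_s: 10.35
tool_pos: [0.5393, 0.2689, 0.0345]
orientation: [-180.0, -0.0, 132.9]
contact_force: [-0.6, -0.5, 1.1]
finger_gap: 0.18
```

```bash
python3 - <<'E'
from h import *
c=np.array([.5457,-.1840]); t=np.array([np.cos(np.radians(175.2)),np.sin(np.radians(175.2))])*.001
rows([.5393,.2689,.0345],132.9,[([.5393,.2689,.15],132.9),([c[0]+t[0],c[1]+t[1],.14],175.2)],[3,11],0)
E
```

```text
[0, 0.0, 0.0, -0.0385, -0.0]
[0, 0.0, 0.0, -0.0385, -0.0]
[0, 0.0, 0.0, -0.0385, -0.0]
[0, -0.0305, -0.0277, 0.0009, -0.0671]
[0, -0.0286, -0.0296, 0.0009, -0.0671]
[0, -0.0265, -0.0315, 0.0009, -0.0671]
[0, -0.0243, -0.0332, 0.0009, -0.0671]
[0, -0.0221, -0.0348, 0.0009, -0.0671]
[0, -0.0197, -0.0362, 0.0009, -0.0671]
[0, -0.0172, -0.0374, 0.0009, -0.0671]
[0, -0.0147, -0.0385, 0.0009, -0.0671]
[0, -0.0121, -0.0394, 0.0009, -0.0671]
[0, -0.0094, -0.0401, 0.0009, -0.0671]
[0, -0.0067, -0.0406, 0.0009, -0.0671]
```

Call:
carry_out(
  plan=[
    [[0,0,0,-0.03,0],[0,0,0,-0.043,0],[0,0,0,-0.043,0],[0,-0.0305,-0.0277,0.001,-0.067],[0,-0.0285,-0.0296,0.001,-0.067],[0,-0.0265,-0.0315,0.001,-0.067],[0,-0.0243,-0.0332,0.001,-0.067],[0,-0.022,-0.0348,0.001,-0.067],[0,-0.0197,-0.0362,0.001,-0.067],[0,-0.0172,-0.0374,0.001,-0.067]],
  ],
)

```text
time_s: 11.35
tool_pos: [0.542, -0.0208, 0.1433]
orientation: [180.0, -0.0, 159.9]
contact_force: [0.1, 0.0, -1.0]
finger_gap: 0.18
```

Call:
carry_out(
  plan=[
    [[0,-0.0147,-0.0385,0.001,-0.067],[0,-0.012,-0.0394,0.001,-0.067],[0,-0.0094,-0.04,0.001,-0.067],[0,-0.0067,-0.0406,0.001,-0.067],[0,0,0,0,0],[0,0,0,0,0],[0,0,0,0,0]],
  ],
)

```text
time_s: 12.05
tool_pos: [0.5434, -0.1826, 0.1391]
orientation: [179.9, -0.1, 175.1]
contact_force: [-0.0, -0.4, -1.2]
finger_gap: 0.18
```

```bash
python3 - <<'E'
from h import *
d,T,s=snap("wrist","w5"); print(s["time_s"],s["tool_pos"],s["orientation"],s["joint_velocities"].round(1),s["joint_positions"].round(1),s["contact_force"],s["finger_gap"])
d,T,s=snap("scene","s5");cv2.imwrite("pics/s5c.png",cv2.resize(d["img"][130:280,260:440],(720,600),interpolation=cv2.INTER_CUBIC))
E
```

```text
12.05 [ 0.54339373 -0.1825935   0.13913662] [ 1.79927952e+02 -9.83535834e-02  1.75089526e+02] [ 1.  -0.3  0.1 -0.2 -0.1 -0.2] [ -29.8   32.6   94.     0.    53.5 -114.9] [-0.00862864 -0.40595947 -1.24587879] 0.180494519109758
```

View pics/w5.png

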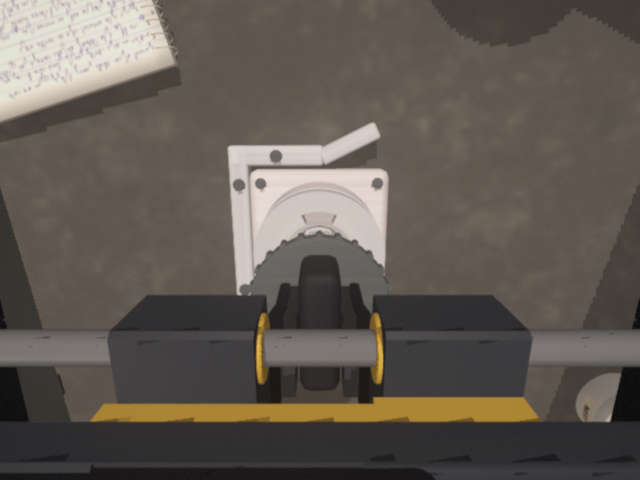

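View pics/s5c.png

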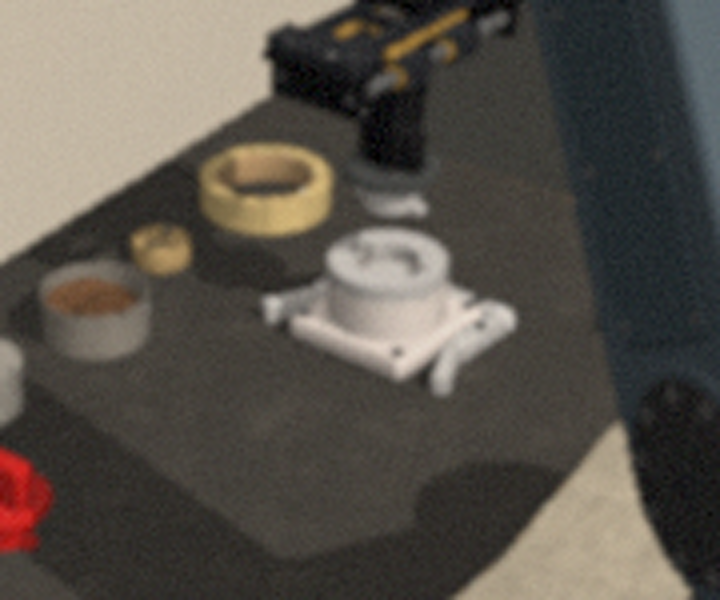

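```bash
python3 - <<'E'
import cv2
im=cv2.imread("pics/w5.png")[140:300,220:410]; cv2.imwrite("pics/w5c.png",cv2.resize(im,(712,600),interpolation=cv2.INTER_CUBIC))
E
```

```text
(no output)
```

View pics/w5c.png

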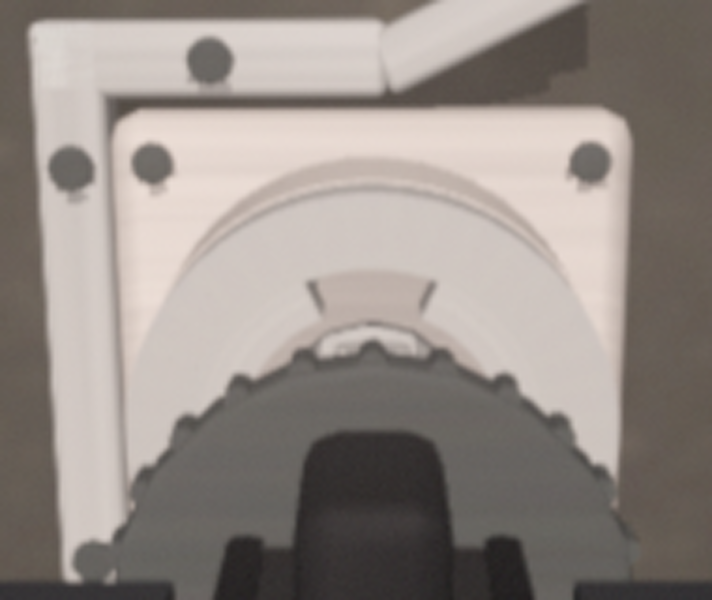

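```bash
python3 - <<'E'
from h import *
from scipy.optimize import least_squares
d=pickle.load(open("w5.pkl","rb"));T=d["T"]
P=lambda L,z:np.array([pix(d,220+x/3.747,140+y/3.75,z,T)[:2] for x,y in L])
def fit(L,z,r):
    p=P(L,z); f=least_squares(lambda q:np.linalg.norm(p-q[:2],axis=1)-q[2],[*p.mean(0),r]); g=least_squares(lambda q:np.linalg.norm(p-q,axis=1)-r,p.mean(0)); print(f.x.round(4),g.x.round(4),g.fun.round(4)); return g.x
m=fit([(180,280),(250,215),(310,193),(372,186),(430,193),(490,215),(568,280),(612,365),(133,380)],.06,.042)
zf=T[1][2]-.0045
# knurl tips
c=fit([(118,540),(140,470),(182,418),(238,378),(303,350),(372,341),(440,350),(507,378),(563,418),(606,472),(633,535)],zf,.0325)
fh=P([(152,163),(590,162)],.018);v=fh[0]-fh[1];print("foot holes",fh,np.degrees(np.arctan2(v[1],v[0]))-90)
n=P([(310,283),(434,283)],.06);print("notch",n.mean(0),n)
print("cap-mouth in tool",[(c-m)@T[0][:2,0],(c-m)@T[0][:2,1]], "cap-tcp tool",[(c-T[1][:2])@T[0][:2,0],(c-T[1][:2])@T[0][:2,1]])
b=P([(305,470),(440,470)],T[1][2]+.0255);print("bar mid-tcp tool",(b.mean(0)-T[1][:2])@T[0][:2,1],np.linalg.norm(b[0]-b[1]))
n0=n.mean(0); print("mouth from notch", n0-.0275*T[0][:2,0],"mouth",m,inb(m))
E
```

```text
[ 0.5441 -0.182   0.041 ] [ 0.5453 -0.182 ] [-0.0005  0.0005  0.0003  0.0002  0.     -0.0001 -0.0004 -0.0005 -0.0007]
[ 0.5417 -0.1819  0.0315] [ 0.5429 -0.182 ] [-0.001  -0.0001  0.      0.      0.0003  0.0004  0.0002 -0.0001 -0.0002
 -0.0004 -0.0004]
foot holes [[ 0.50140882 -0.21991365]
 [ 0.50833112 -0.13791948]] -184.82570841386223
notch [ 0.51906612 -0.18003904] [[ 0.51818845 -0.19014328]
 [ 0.51994378 -0.1699348 ]]
cap-mouth in tool [np.float64(0.002345570320357159), np.float64(-0.00018330045584570822)] cap-tcp tool [np.float64(0.0004939945525428496), np.float64(0.0005273780334488122)]
bar mid-tcp tool 0.0003204163109016741 0.012962530607729103
mouth from notch [ 0.54646514 -0.18239301] mouth [ 0.54529935 -0.18204393] [-0.00045076  0.00172366]
```

Call:
carry_out(
  plan=[
    [[0,-0.001,-0.0005,0.02,0],[0,-0.001,-0.0005,0.02,0],[0,0,0,0,0],[0,0,0,0,0]],
  ],
)

```text
time_s: 12.55
tool_pos: [0.5459, -0.1839, 0.0996]
orientation: [180.0, -0.1, 175.2]
contact_force: [-0.6, 0.1, -1.3]
finger_gap: 0.18
```

```bash
python3 - <<'E'
from h import *
d,T,s=snap("wrist","w6"); print(s["time_s"],s["tool_pos"],s["orientation"],s["joint_velocities"].round(1),s["contact_force"],s["finger_gap"])
cv2.imwrite("pics/w6c.png",cv2.resize(d["img"][140:300,220:410],(712,600),interpolation=cv2.INTER_CUBIC))
d,T,s=snap("scene","s6");cv2.imwrite("pics/s6c.png",cv2.resize(d["img"][150:250,310:410],(600,600),interpolation=cv2.INTER_CUBIC))
E
```

```text
12.55 [ 0.5459419  -0.18393594  0.09958123] [ 1.79972460e+02 -5.35226970e-02  1.75163876e+02] [-0.4 -1.1 -1.1 -0.  -0.3  0. ] [-0.6111712   0.0890448  -1.31544468] 0.18026932633058934
```

View pics/w6c.png

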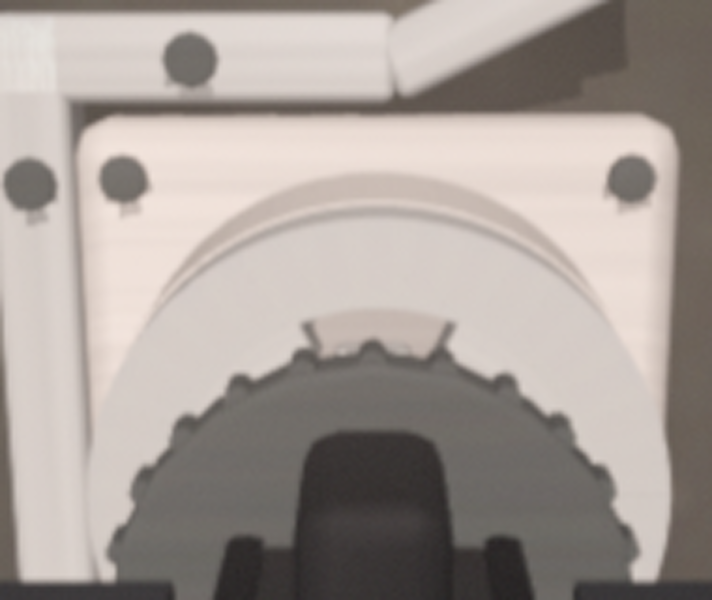

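View pics/s6c.png

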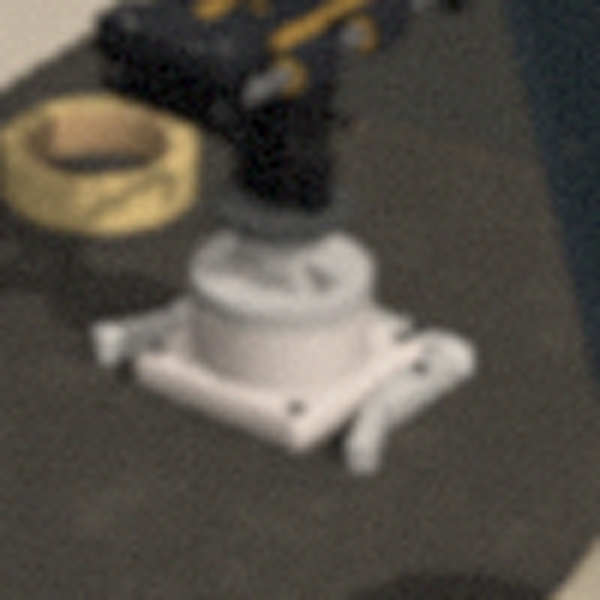

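```bash
python3 - <<'E'
from h import *
from scipy.optimize import least_squares
d=pickle.load(open("w6.pkl","rb"));T=d["T"]
P=lambda L,z:np.array([pix(d,220+x/3.747,140+y/3.75,z,T)[:2] for x,y in L])
def fit(L,z,r):
    p=P(L,z); f=least_squares(lambda q:np.linalg.norm(p-q[:2],axis=1)-q[2],[*p.mean(0),r]); g=least_squares(lambda q:np.linalg.norm(p-q,axis=1)-r,p.mean(0)); print(f.x.round(4),g.x.round(4),g.fun.round(4)); return g.x
m=fit([(88,490),(105,390),(160,303),(230,240),(310,210),(380,205),(450,211),(530,240),(602,303),(655,390),(671,490)],.06,.042)
c=fit([(107,550),(135,480),(180,420),(238,378),(303,350),(372,341),(440,350),(507,378),(563,418),(608,475),(636,545)],T[1][2]-.0045,.0325)
n=P([(304,324),(454,324)],.06)
for q in (c-m,n.mean(0)-m,m-T[1][:2]): print([round(q@T[0][:2,0],4),round(q@T[0][:2,1],4)])
fh=P([(124,180),(632,180)],.018);v=fh[0]-fh[1];print(np.degrees(np.arctan2(v[1],v[0]))+90, ((fh.mean(0)-T[1][:2])@T[0][:2]))
E
```

```text
[ 0.5437 -0.1823  0.0413] [ 0.5445 -0.1823] [-0.0005 -0.0004 -0.0005  0.0004  0.0003 -0.0001  0.0002  0.0003 -0.0004
 -0.0004 -0.0006]
[ 0.5449 -0.1835  0.0321] [ 0.5454 -0.1835] [-0.0001 -0.0004 -0.0002 -0.0001  0.0003  0.0003  0.0002 -0.0001 -0.0001
 -0.0003 -0.0002]
[np.float64(-0.001), np.float64(-0.0011)]
[np.float64(0.0254), np.float64(-0.0001)]
[np.float64(0.0015), np.float64(0.0015)]
-4.8765619385305286 [4.08972977e-02 1.39234777e-03 3.88733586e-05]
```

Call:
carry_out(
  plan=[
    [[0,0.0005,0.0009,0,0],[0,0,0,0.003,0],[0,0,0,0.003,0],[0,0,0,0.003,0],[0,0,0,0,0]],
  ],
)

```text
time_s: 13.15
tool_pos: [0.5452, -0.184, 0.09]
orientation: [180.0, -0.1, 175.1]
contact_force: [-0.2, -1.0, -1.6]
finger_gap: 0.18
```

```bash
python3 - <<'E'
from h import *
d,T,s=snap("wrist","w7"); print(s["time_s"],s["tool_pos"],s["orientation"],s["contact_force"],s["wrist_torque"],s["finger_gap"])
cv2.imwrite("pics/w7c.png",cv2.resize(d["img"][140:300,220:410],(712,600),interpolation=cv2.INTER_CUBIC))
E
```

```text
13.15 [ 0.5452255  -0.18396713  0.09001669] [ 1.79972342e+02 -6.03910882e-02  1.75076539e+02] [-0.22460058 -0.95096855 -1.61271495] [ 0.13373074 -0.13986225  0.045398  ] 0.17970350435849503
```

View pics/w7c.png

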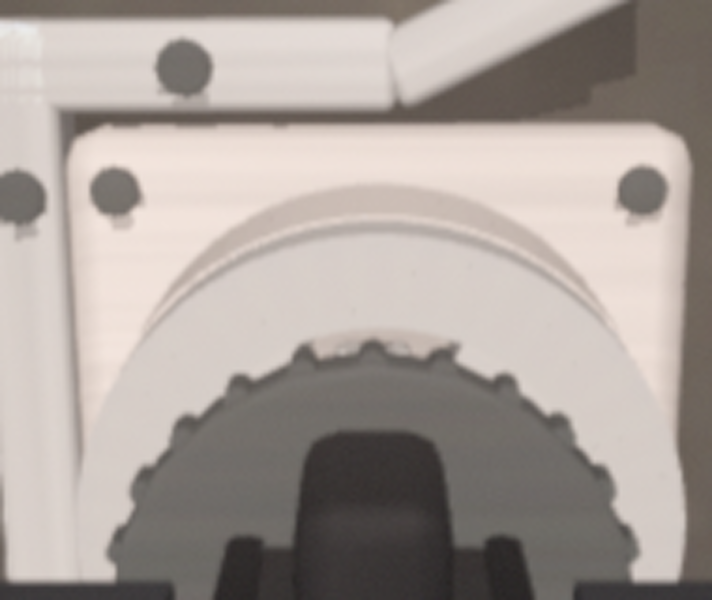

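Call:
carry_out(
  plan=[
    [[0,0,0.001,0,0],[0,0,0,0.003,0],[0,0,0,0.003,0],[0,0,0,0,0]],
  ],
)

```text
time_s: 13.6
tool_pos: [0.5458, -0.1832, 0.0844]
orientation: [180.0, 0.0, 175.1]
contact_force: [-0.5, 0.1, 1.7]
finger_gap: 0.18
```

Call:
carry_out(
  plan=[
    [[0,0,0,0.003,0],[0,0,0,0.003,0],[0,0,0,0,0]],
  ],
)

```text
time_s: 13.9
tool_pos: [0.5458, -0.1832, 0.0786]
orientation: [-180.0, 0.0, 175.1]
contact_force: [-0.7, 0.1, 3.8]
finger_gap: 0.183
```

Call:
carry_out(
  plan=[
    [[0,0,0,0.002,0],[0,0,0,0.002,0],[0,0,0,0,0]],
  ],
)

```text
time_s: 14.2
tool_pos: [0.5459, -0.1832, 0.0746]
orientation: [-180.0, 0.0, 175.1]
contact_force: [-0.7, 0.2, 4.8]
finger_gap: 0.183
```

Call:
carry_out(
  plan=[
    [[0,0,0,0.002,0],[0,0,0,0.002,0],[0,0,0,0,0],[0,0,0,0,0]],
  ],
)

```text
time_s: 14.6
tool_pos: [0.5459, -0.1832, 0.0724]
orientation: [-180.0, 0.0, 175.1]
contact_force: [-3.5, 0.9, 14.7]
finger_gap: 0.178
```

```bash
python3 - <<'E'
from h import *
d,T,s=snap("wrist","w8"); print(s["time_s"],s["tool_pos"],s["orientation"],s["contact_force"],s["wrist_torque"],s["finger_gap"])
d,T,s=snap("scene","s8");cv2.imwrite("pics/s8c.png",cv2.resize(d["img"][150:250,310:410],(600,600),interpolation=cv2.INTER_CUBIC))
E
```

```text
14.6 [ 0.54585165 -0.18323032  0.07237939] [-1.79968337e+02  4.43532645e-02  1.75098839e+02] [-3.50178212  0.89133027 14.65603151] [0.45079986 0.45227132 0.04254852] 0.1783603507824436
```

View pics/s8c.png

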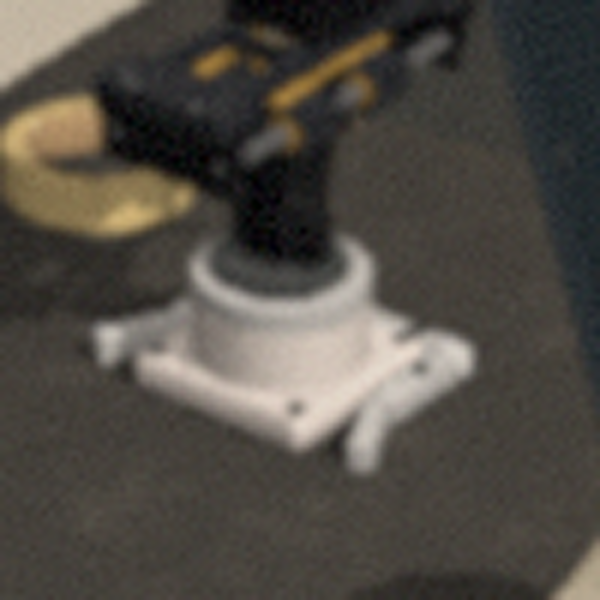

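View pics/w8.png

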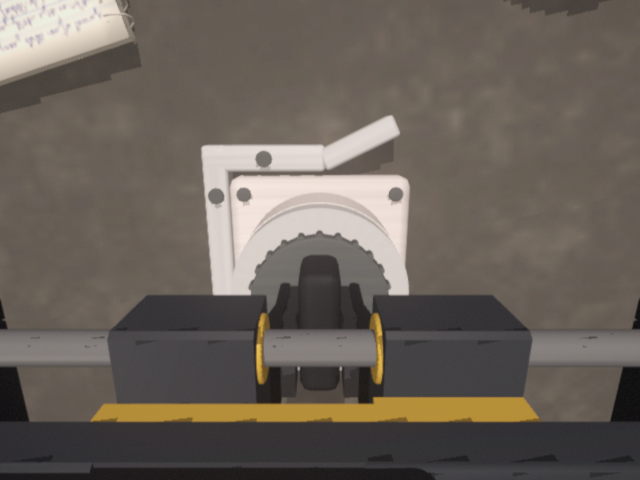

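Call:
carry_out(
  plan=[
    [[0,0,0,0,0.08],[0,0,0,0,0.1],[0,0,0,0,0.1],[0,0,0,0,0.1],[0,0,0,0,0.1],[0,0,0,0,0]],
  ],
)

```text
time_s: 15.3
tool_pos: [0.547, -0.1836, 0.0724]
orientation: [180.0, 0.2, 147.5]
contact_force: [-0.4, 0.9, 12.7]
finger_gap: 0.18
```

Call:
carry_out(
  plan=[
    [[0,0,0,0,0.1],[0,0,0,0,0.1],[0,0,0,0,0.1],[0,0,0,0,0.1],[0,0,0,0,0.1],[0,0,0,0,0.1],[0,0,0,0,0.1],[0,0,0,0,0.1],[0,0,0,0,0],[0,0,0,0,0]],
  ],
)

```text
time_s: 16.3
tool_pos: [0.5478, -0.1832, 0.0724]
orientation: [179.7, 0.1, 101.7]
contact_force: [0.2, 3.4, 12.1]
finger_gap: 0.18
```

```bash
python3 - <<'E'
from h import *
d,T,s=snap("wrist","w9"); print(s["time_s"],s["tool_pos"],s["orientation"],s["contact_force"],s["wrist_torque"],s["finger_gap"])
E
```

```text
16.3 [ 0.54779732 -0.18315397  0.07242444] [1.79743503e+02 1.08351408e-01 1.01682538e+02] [ 0.2172015   3.42241784 12.14017903] [ 0.56073505 -0.10333443 -0.08297297] 0.18036746912689072
```

View pics/w9.png

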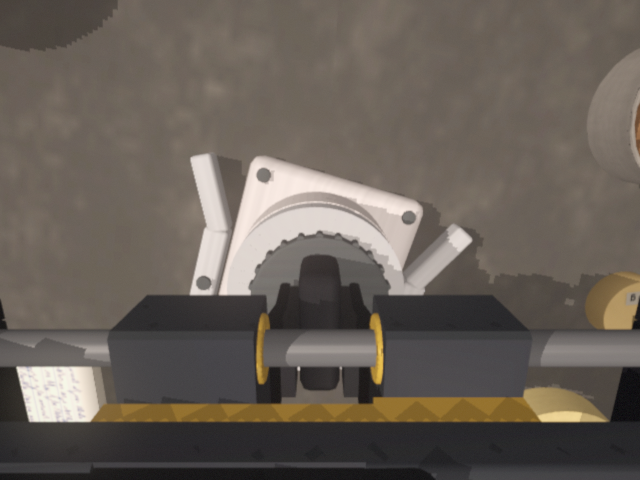

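Call:
carry_out(
  plan=[
    [[0,0,0,0,0.1],[0,0,0,0,0.1],[0,0,0,0,0.07],[0,0,0,0,0.03],[0,0,0,0,0],[0,0,0,0,0]],
  ],
)

```text
time_s: 16.95
tool_pos: [0.5472, -0.1831, 0.0724]
orientation: [179.8, 0.0, 84.6]
contact_force: [-0.8, 3.8, 13.9]
finger_gap: 0.178
```

```bash
python3 - <<'E'
from h import *
d,T,s=snap("wrist","w10"); print(s["time_s"],s["tool_pos"],s["orientation"],s["contact_force"],s["wrist_torque"],s["finger_gap"])
cv2.imwrite("pics/w10c.png",cv2.resize(d["img"][140:300,190:470],(784,448),interpolation=cv2.INTER_CUBIC))
E
```

```text
16.95 [ 0.54715603 -0.183098    0.07239274] [1.79807908e+02 4.52762537e-02 8.46186398e+01] [-0.78294955  3.82852676 13.89723476] [0.48017922 0.0091047  0.2989136 ] 0.17812381477489334
```

View pics/w10c.png

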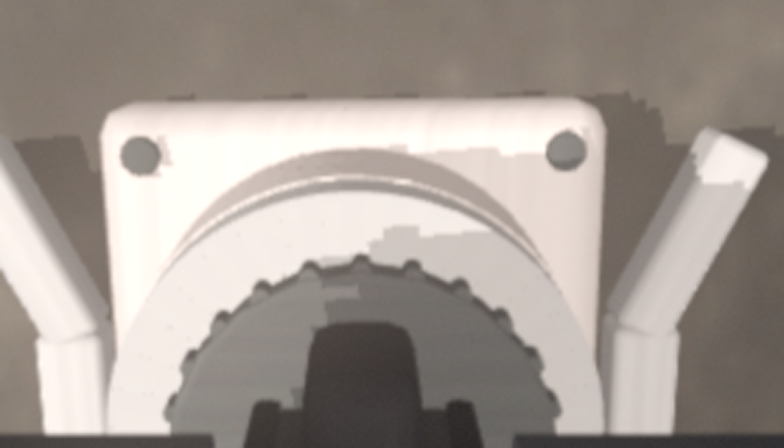

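```bash
python3 - <<'E'
from h import *
d=pickle.load(open("w10.pkl","rb"));T=d["T"]
P=lambda L,z:np.array([pix(d,190+x/2.8,140+y/2.8,z,T)[:2] for x,y in L])
f=P([(140,155),(566,151)],.018);v=f[1]-f[0]
print("hole mid in br",inb(f.mean(0)),"want 0,.041; yaw",np.degrees(np.arctan2(v[1],v[0])),"bar yaw",84.62)
k=P([(107,320),(609,322)],.014);print([inb(q).round(4) for q in k])
from workcell import cams
d,T,s=snap("top","t10");print(s["time_s"],s["contact_force"],s["orientation"],s["tool_pos"])
cv2.imwrite("pics/t10c.png",cv2.resize(d["img"][140:310,190:460],(800,504),interpolation=cv2.INTER_CUBIC))
E
```

```text
hole mid in br [-0.00023318  0.0417808 ] want 0,.041; yaw -4.892836475598443 bar yaw 84.62
[array([-0.0512,  0.0071]), array([0.0521, 0.0057])]
17.0 [-0.4516618   3.69875868 13.18927612] [1.79808327e+02 4.52942507e-02 8.46219692e+01] [ 0.54715257 -0.18310085  0.07238881]
```

View pics/t10c.png

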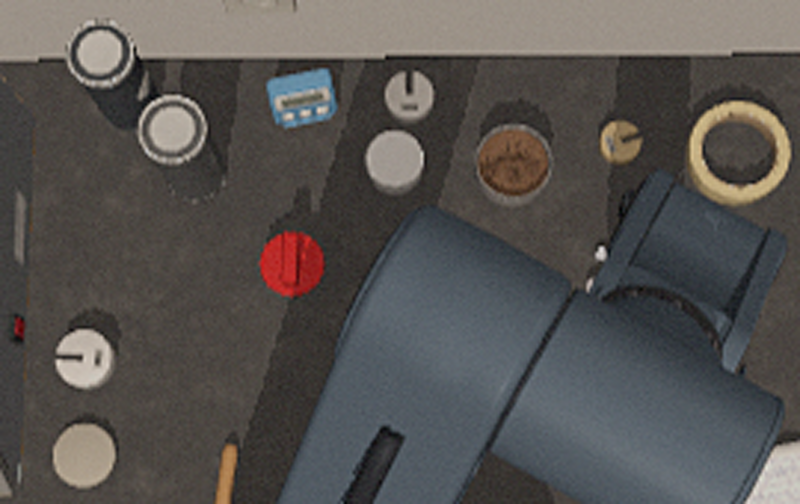

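```bash
python3 - <<'E'
from workcell import env,readout
print(env.sign_off()); s=readout.get_state(); print(s["time_s"],s["tool_pos"],s["contact_force"],s["finger_gap"])
E
```

```text
the job is handed in; nothing more can be done
None
the job is handed in; nothing more can be done
```

The job is done and handed in at about 17 s of the 72 s allowed. The sign-off gave no verdict, and I could not take a reading after it.

**Cell:** I pushed it home along the worktop with two fingertips against the foot. The arm stopped moving forward and the force rose to 16 N at the back stop. After the push, the top camera put the cell within 0.5 mm of home and 0.2° of square. The last wrist view, with the cap turned, gave 0.2 mm sideways, 0.8 mm out from the back, and 0.05°.

**Cap:** I chose the one with the black bar and left the red look-alike alone.
- **Insertion:** The lugs went through the notches and the flange landed on the rim. The tool stood at 72.4 mm, where 72.5 mm was worked out beforehand.
- **Turn:** It turned 90.5° clockwise to the stop. The bar now stands 89.5° from the cell's x axis.
- **Final hold:** The grip is still closed on the bar at an opening of 0.178, about 15.5 mm for a 16 mm bar. The press is about 13 to 14 N against the spring's roughly 8 N.

**Other objects:** The last top view shows the tins, weight, stone, tape roll, tubes and red cap where they were. Only the handle end of the spatula was visible, and it had not moved.

**Disagreement:** During alignment, the wrist and top cameras differed by about 2 mm on the mouth's position. I relied on close-up wrist views of the cap against the mouth, and the cap went in without side force.

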